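# Load the mouthpiece steriliser and hold its bayonet lid at the half-way position

### The arm

A 6-joint arm with a two-finger parallel gripper is mounted at the origin on the work surface. World frame = base frame: x ahead of the robot, y to its left, z up, the work surface at z = 0. Lengths are in mm, angles in rad, forces in N, time in s.
With the tool pointing down it reaches from about 300 to 850 mm from the base axis. Payload 5.4 kg.
Tool frame: the origin (TCP) lies at the very end of the fingers, on their centre line; the grasp point (between the pads) lies pinch_z behind it (pinch_z is the distance from the TCP to the grasp point, in mm); z points along the fingers, y is the line along which they close (so a half turn about z gives the same grasp; the last joint's range is limited). The gripper opens to 85 mm and grips with 20 to 120 N. Pads are 22 mm wide; open, the fingers measure 114 mm over their backs; the gripper's body (76 mm by 85 mm) begins 54 mm behind the grasp point. The pads swing forward as they close: fully open they stand 13 mm farther back than shut.
Start: joints at [1.014, 0.158, 1.597, -0, 1.386, -0.21], TCP at [195.446, 540.747, 231.299] pointing down, gripper open.
Joint ranges: [-2.91, 2.91], [-0.94, 2.29], [0.18, 2.7], [-1.29, 4.43], [0.17, 2.64], [-3, 3]. Speed limits (rad/s): [2.57, 2.57, 3.14, 3.14, 3.14, 3.14].

### API

Orientations are given as a 3x3 rotation matrix whose columns are the frame's x, y, z axes.
In Python, from plant import * gives the robot as it stands.
- The arm moves only by the tool move_arm, never from a script. Its argument "moves" is a list of rows, each an object of numbers: "tx", "ty", "tz": the shift along the tool's x, y, z in m; "wx", "wy", "wz": the turn, a rotation vector about the tool's x, y, z in rad; "jaw": the finger opening in m, from 0 to 0.0854. In form: [{"tx": .., "ty": .., "tz": .., "wx": .., "wy": .., "wz": .., "jaw": ..}, ...]. A call has 1 to 8 rows; each row is the pose to reach, as a shift and turn from the pose commanded when the call began, along the tool's axes at that moment; what a row does not reach only later rows make up. A row lasts 1/10 s, in which the tool goes at most 50 mm and 8.59 degrees, less where a joint would pass 70% of its speed; a pose out of reach is approached as far as the arm can. A call with a gripper value outside its range is refused whole. The fingers move at their own pace and stop on an object; "force" is the grip in N (left out, the last holds). Time passes only in rows, so rows that repeat a pose let the fingers close. It gives the time, the measured TCP pose, the force, the opening and the grip force at its end, in the units of the state.
- state(): the state, without advancing time (a new reading comes with each control period).
- capture(name): name is "scene" or "top" or "wrist"; returns a dict with "image" (480x640x3 uint8, blue, green, red), "fov_y" (degrees; the focal length in pixels is half the picture's height over the tangent of half this angle, whatever the lens; pixels are square), "cx", "cy" (the principal point, pixels), "cam_to_world" (4x4, takes a point from camera to world coordinates). Camera axes: x right, y down, z forward; pixel columns grow to the right and rows downward; lengths in mm; the calibration is good to about 2 mm. The wrist camera is an equidistant fisheye: a pixel r from the principal point sees the ray r / f radians off the axis. A picture is of the moment at which its call begins. There is no depth.
- hand_in(): hands the job in; it is judged then, once.
The state is a dict: "time": time; "qpos": joint angles; "joint_velocities": joint speeds; "tau": joint torques, N m; "tcp_pos": TCP position; "eef_rot": TCP orientation; "contact_force": force on the tool from outside, world axes, zero at the start; "wrist_torque": the same for the moment, N m; "grip_width": finger opening in mm; "gripper_force": force on a finger pad.
Only numpy, scipy, OpenCV 4.12 (cv2) and the standard library are available. Lean on these libraries where they do the work, as an engineer would, in place of code of your own. Each camera call takes 0.05 s, during which the arm holds its last target. There are 200 camera calls.

### The job

Take the two steel mouthpieces from the drying rack and drop each one end-down into its own well in the steriliser, then put the bayonet lid on so that its two lugs go down through the collar's gates and it sits flat on the collar. Twist the lid clockwise (seen from above) against its return spring to the half-way mark, 45 degrees from the gates, without ever going as far as the lock, and finish holding it there: do not let go of the lid at the end. Leave the clay bowl, the bottle and the carton where they are.

Things in the scene. Friction and masses are not known exactly. Their poses are not given: they have to be found in the camera images.
- steriliser: Grey square housing 140 x 140 x 116 mm, fixed to the counter; origin at the centre of its underside, z up. On its top: an aluminium collar and, inside that, two round wells side by side along y. Black flat marks on the top around the collar: a broad patch at each gate (+x, -x), a long thin rib in a corner at each half-way position, a pair of short bars at each lock position (-y, +y)
- collar (a point): Centre of the collar's rim, on the lid's turning axis, 140 mm above the counter. Collar outer radius 58, wall inner radius 51.5; two inward flanges (inner radius 44, 7 mm thick, level with the rim) leave two open gates 26 mm wide, centred on the housing's +x and -x. The housing's top inside lies 24 mm below the rim
- half_mark (a point): One half-way rib: on the housing's top 75 mm from the axis, 45 degrees clockwise (seen from above) from the +x gate; the other rib is opposite. The lid's bar points along the two ribs at half-way
- well_a (a point): Centre of one well's mouth, 116 mm above the counter, 15 mm from the collar's axis on the housing's +y side: round, 18 mm wide, 104 mm deep (floor 12 mm above the counter). A mouthpiece let go in the mouth drops to the floor by itself; its top is then below the mouth
- well_b (a point): Centre of the other well's mouth, the same, on the housing's -y side
- twist (a joint): Turn of the sprung ring hidden under the flanges, which the lid's lugs push, rad: 0 at rest, grows clockwise. The lid turns about 0.14 from the gates before it meets the ring: half-way (lid at 45 degrees) is 0.65, the lock is the end stop at 1.43 (90 degrees). The spring turns a released lid back: 0.07 N m at 0, 0.20 at half-way, 0.36 at the lock
- lid: Round lid, 160 to 250 g, right way up on the counter; origin at the centre of its underside, z up. Plug radius 41, 0 to 18 mm up; steel disc radius 60, 18 to 26 mm; black bar grip 26 to 60 mm, 60 long (x), 14 thick (y). Two lugs on the plug at +x and -x, in line with the bar, out to radius 48, 14 wide, 2 to 8 mm up. Either way round fits
- grip (a point): Middle of the lid's bar grip, on its axis, 48 mm above the lid's origin, 22 mm above the disc. When the lid is seated (disc on the collar's rim) the lid's origin is 122 mm above the counter; with lugs caught on top of the flanges it stays at about 138 mm
- rack: White drying rack block 60 x 140 x 45 mm, fixed to the counter; three holes 15 mm wide, 35 mm deep along its y at -45, 0 and +45 mm; origin at the centre of its underside
- mouthpiece_a: Steel mouthpiece tube with a black sleeve, 12 mm diameter, 100 mm long, 40 g, standing in the rack's hole at its -y end, 65 mm of it showing; origin at its lower end, z along it to its top (110 mm above the counter at the start)
- mouthpiece_b: The other mouthpiece, the same, in the hole at the rack's +y end
- clay_bowl: Bystander: terracotta pipe bowl 76 mm wide, 84 mm tall; origin at the centre of its underside
- water_bottle: Bystander: small glass bottle 48 mm wide, 130 mm tall; origin at the centre of its underside
- carton: Bystander: small carton 55 x 85 x 24 mm; origin at the centre of its underside
Mind the look-alikes: they are no part of the job. Several things look just like the lid: the one meant starts farthest from the robot's base.

How it is judged (in metres and radians):
On the way, in this order (a step that is already met when the one before it is completed fails the run):
1. both mouthpieces stand in the wells, one in each (z of each of mouthpiece_a, mouthpiece_b in the frame of steriliser below 0.03 m and horizontal distance between each of mouthpiece_a, mouthpiece_b and steriliser below 0.035 m and angle between each of mouthpiece_a, mouthpiece_b's own z axis and vertical below 0.2 rad), for 0.2 s.
2. the lid sits on the collar with its lugs below the flanges (z of lid in the frame of steriliser between 0.115 and 0.127 m and horizontal distance between lid and steriliser below 0.006 m and angle between lid's own z axis and vertical below 0.07 rad), for 0.2 s.
At the end, for the whole second after the job is handed in: Both mouthpieces stand in the wells (lower end under 30 mm up), the lid sits level on the collar (origin 115 to 127 mm up, within 6 mm of the axis), the ring is held at 0.475 to 0.825 rad (lid at 45 degrees, give or take 10) and the fingers still press on the lid (over 2 N) (all of step 1 and all of step 2 and value of joint twist between 0.475 and 0.825 rad and contact force between the fingers and lid above 2 N); the arm keeps its last pose, push and grip.
It fails at once if the lid was twisted as far as the lock (ring beyond 1.2 rad) (value of joint twist above 1.2 rad).
It fails at once if the clay bowl was disturbed (moved over 30 mm) (distance of clay_bowl from where it was at the start of the episode above 0.03 m).
It fails at once if the water bottle was disturbed (moved over 30 mm) (distance of water_bottle from where it was at the start of the episode above 0.03 m).
It fails at once if the carton was disturbed (moved over 30 mm) (distance of carton from where it was at the start of the episode above 0.03 m).
It also fails if it takes over 70 s, if anything falls off the work surface, if the arm or the gripper's body presses on something with over 40 N, if the wrist force passes 120 N, or if a joint passes its speed limit or range.

## Working session

There is one attempt and no reset: what is moved stays moved. The work goes in short steps, Python scripts to look and compute and a tool call to move; the robot and the scene stay as the last step left them, time stands still between calls to the robot, and variables do not carry over. Pictures are saved under pics/ and viewed, at most 13 in all, crops included, and the job is handed in when it is done.

Besides the shell and the picture viewer there is one more tool, called after "Request:" as name([rows], argument=value, ...), one row to a line, values as JSON. move_arm: Moves the arm, as the interface text tells. Its arguments: {"type":"object","properties":{"moves":{"type":"array"},"force":{"type":"number"}},"required":["moves"]}

```bash
mkdir -p pics; ls
python3 - <<'E'
from plant import *
import cv2,pickle
s=state();print({k:s[k] for k in ("time","tcp_pos","eef_rot","grip_width")}); print([k for k in globals() if not k.startswith('_')])
try: print(pinch_z)
except Exception as e: print(e)
for n in ("scene","top"):
    c=capture(n);cv2.imwrite(f"pics/{n}0.png",c["image"]);pickle.dump(c,open(n+"0.pkl","wb"));print(n,c["fov_y"],c["cx"],c["cy"],c["cam_to_world"])
E
```

```text
pics
{'time': 0.0, 'tcp_pos': array([195.10736082, 540.22686966, 230.30128346]), 'eef_rot': array([[-9.40481616e-01,  3.39843004e-01, -1.03121681e-03],
       [ 3.39844317e-01,  9.40480282e-01, -1.63710637e-03],
       [ 4.13479928e-04, -1.89012161e-03, -9.99998128e-01]]), 'grip_width': 85.46354507722182}
['capture', 'hand_in', 'state', 'IKError', 'pinch_z', 'cv2', 'pickle', 's']
18.700000000000003
scene 57.964434506247486 315.4122338997164 243.57335914248594 [[-7.47618108e-01  4.87074581e-01 -4.51470395e-01  9.64968374e+02]
 [ 6.64091788e-01  5.41091038e-01 -5.15948240e-01  4.43341522e+02]
 [-7.01868842e-03 -6.85550029e-01 -7.27991687e-01  7.26095888e+02]
 [ 0.00000000e+00  0.00000000e+00  0.00000000e+00  1.00000000e+00]]
top 50.52582345380348 331.7113871775361 241.1086019109481 [[-1.71179659e-02 -9.95004472e-01  9.83518011e-02  4.58827894e+02]
 [-9.99811168e-01  1.79391325e-02  7.47097164e-03 -1.49452329e+01]
 [-9.19799617e-03 -9.82053413e-02 -9.95123665e-01  1.33418736e+03]
 [ 0.00000000e+00  0.00000000e+00  0.00000000e+00  1.00000000e+00]]
```

View pics/scene0.png

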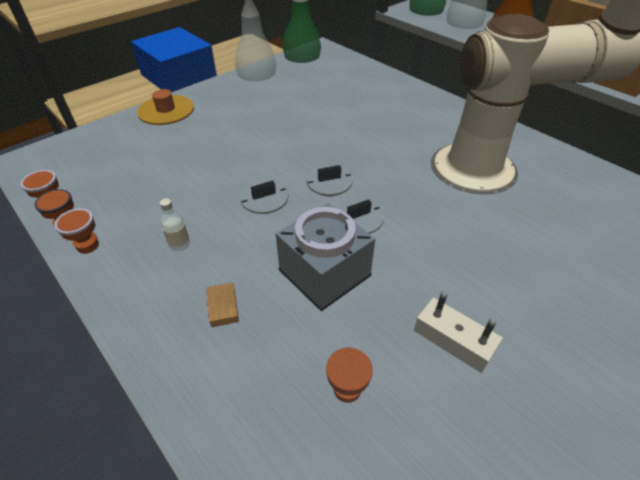

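View pics/top0.png

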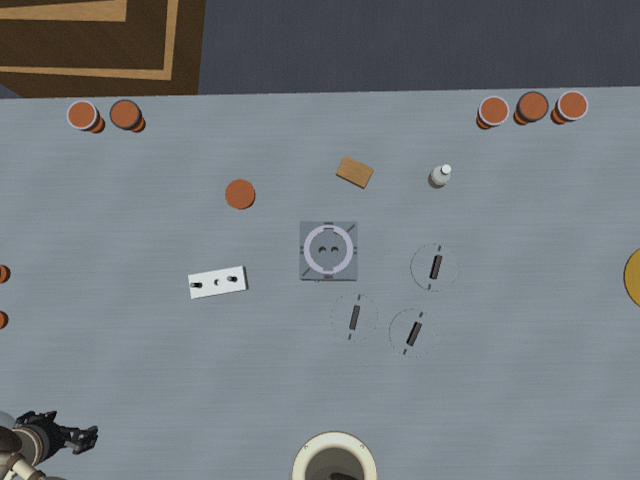

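The top view shows the target lid at (435,267), the farthest of the three from the base. The rack is at (217,282) with tubes at both ends, and the steriliser is at (328,250) with its gates up and down. Next I'll enlarge these.

Run:
```python
import cv2,pickle,numpy as np
im=pickle.load(open("top0.pkl","rb"))["image"]
def crop(x,y,w,h,k): return cv2.resize(im[y:y+h,x:x+w],None,fx=k,fy=k,interpolation=cv2.INTER_CUBIC)
a=crop(290,210,80,80,5)   # steriliser
b=crop(180,255,80,50,5)   # rack
c=crop(400,230,80,80,5)   # lid
o=np.zeros((600,800,3),np.uint8); o[:400,:400]=a; o[:400,400:800]=c; b=cv2.resize(b,(320,200)); o[400:600,:320]=b
cv2.imwrite("pics/crop1.png",o)
```

```text
(no output)
```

View pics/crop1.png

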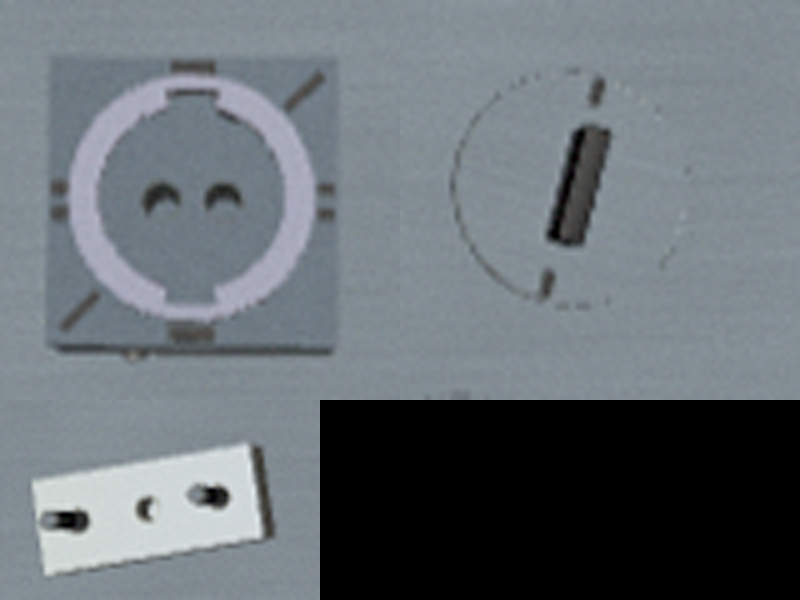

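Crop readings, in crop pixels:
- **Collar:** centre (192,197), gate marks at (193,67) and (191,332).
- **Lid:** disc centre (571,188), marks at (597,91) and (547,284).
- **Rack:** centre hole (148,509), tube tops near (45,520) and (193,494).

```bash
cat > h.py <<'E'
import numpy as np,cv2,pickle
def ray(c,u,v,fish=False):
    f=240/np.tan(np.radians(c["fov_y"]/2)); x=(u-c["cx"])/f; y=(v-c["cy"])/f
    if fish:
        r=np.hypot(x,y); d=np.array([x*np.sin(r)/max(r,1e-9),y*np.sin(r)/max(r,1e-9),np.cos(r)])
    else: d=np.array([x,y,1.])
    T=np.array(c["cam_to_world"]); return T[:3,3],T[:3,:3]@d
def at(c,u,v,z,fish=False):
    o,d=ray(c,u,v,fish); return o+d*(z-o[2])/d[2]
def proj(c,P,fish=False):
    f=240/np.tan(np.radians(c["fov_y"]/2)); T=np.array(c["cam_to_world"]); p=T[:3,:3].T@(np.array(P)-T[:3,3])
    r=np.hypot(p[0],p[1]); k=(np.arctan2(r,p[2])/max(r,1e-9)) if fish else 1/p[2]
    return np.array([c["cx"]+f*p[0]*k,c["cy"]+f*p[1]*k])
E
python3 - <<'E'
from h import *
np.set_printoptions(precision=1,suppress=True)
c=pickle.load(open("top0.pkl","rb"))
def A(u,v,z,x0,y0,k): return at(c,x0+u/k-.4,y0+v/k-.4,z)
S=lambda u,v,z:A(u,v,z,290,210,5)
L=lambda u,v,z:A(u-400,v,z,400,230,5)
R=lambda u,v,z:A(u,v-400,z,180,255,4)
ang=lambda d:np.degrees(np.arctan2(d[1],d[0]))
print("collar",S(192,197,140),"gates",ang(S(193,67,116)-S(191,332,116)),"locks",ang(S(58,201,116)-S(326,201,116)),"gmid",S(192,199.5,116))
print("lid",L(571,188,26),L(572,187.5,26),ang(L(597,91,26)-L(547,284,26)))
print("rack",R(148.5,509,45),R(148,509,45),ang(R(38.5,528,45)-R(258.5,489.5,45)))
print("tops",R(45,520,110),R(193,494,110))
cs=pickle.load(open("scene0.pkl","rb"))
for P in ([0,0,0],): pass
print("scene bowl/bottle/carton", [at(c,*p,z) for p,z in (((240,194),84),((444,170),130),((355,172),24))])
print(proj(cs,S(192,197,140)),proj(cs,L(571,188,26)))
E
```

```text
collar [558.3   3.1 140. ] gates -1.3708830342812537 locks 88.97619372723516 gmid [559.1   3.5 116. ]
lid [ 516.1 -266.    26. ] [ 516.3 -266.5   26. ] -16.538001777604325
rack [487.8 287.7  45. ] [487.8 288.   45. ] 98.92369874962037
tops [480.8 334.7 110. ] [494.9 245.7 110. ]
scene bowl/bottle/carton [array([704.7, 221.4,  84. ]), array([ 745. , -279.2,  130. ]), array([769.3, -69.3,  24. ])]
[323.6 225.7] [262.9 194.3]
```

Request:
move_arm([
  {"tx": -0.0425, "ty": -0.0123, "wz": 0.134, "jaw": 0.06},
  {"tx": -0.085, "ty": -0.0246, "wz": 0.268, "jaw": 0.06},
  {"tx": -0.1275, "ty": -0.0369, "wz": 0.401, "jaw": 0.06},
  {"tx": -0.17, "ty": -0.0492, "wz": 0.535, "jaw": 0.06},
  {"tx": -0.2125, "ty": -0.0615, "wz": 0.669, "jaw": 0.06},
  {"tx": -0.255, "ty": -0.0738, "wz": 0.803, "jaw": 0.06},
  {"tx": -0.2975, "ty": -0.0861, "wz": 0.936, "jaw": 0.06},
  {"tx": -0.3393, "ty": -0.0984, "wz": 1.07, "jaw": 0.06},
])

```text
invalid input at $.moves[0]: expected keys tx, ty, tz, wx, wy, wz, jaw
```

Request:
move_arm([
  {"tx": 0, "jaw": 0.06},
  {"tx": 0, "jaw": 0.06},
  {"tx": 0, "jaw": 0.06},
])

```text
invalid input at $.moves[0]: expected keys tx, ty, tz, wx, wy, wz, jaw
```

Run:
```python
from plant import *
from h import *
s=state();print(s["time"],s["tcp_pos"],s["eef_rot"].round(4),s["grip_width"])
c=capture("wrist");pickle.dump(c,open("w1.pkl","wb"))
im=c["image"].copy()
print(c["fov_y"],c["cx"],c["cy"],c["cam_to_world"].round(3))
for P in ([480.8,332.3,110],[494.8,243.4,110],[487.8,287.8,45],s["tcp_pos"]): print(proj(c,P,True))
cv2.imwrite("pics/w1.png",im)
```

```text
0.1 [195.15717358 540.27744062 230.39741445] [[-9.405e-01  3.399e-01 -9.000e-04]
 [ 3.399e-01  9.405e-01 -1.500e-03]
 [ 3.000e-04 -1.700e-03 -1.000e+00]] 85.66143541345913
65.70646984690485 322.1644157780979 236.2058520416397 [[ 3.40000e-01  9.02000e-01  2.64000e-01  1.27228e+02]
 [ 9.40000e-01 -3.26000e-01 -9.80000e-02  5.65860e+02]
 [-2.00000e-03  2.82000e-01 -9.60000e-01  3.73126e+02]
 [ 0.00000e+00  0.00000e+00  0.00000e+00  1.00000e+00]]
[241.42879761 498.74312949]
[189.06811841 508.09204137]
[223.32793989 467.864629  ]
[320.63194707 304.96107967]
```

View pics/w1.png

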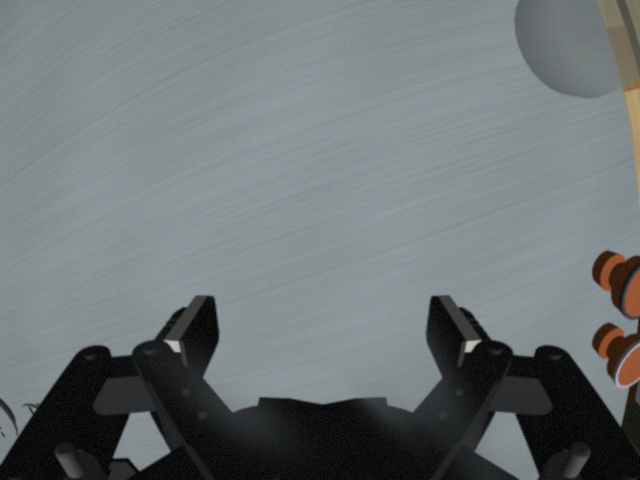

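The picture only shows the counter and the open fingers, because the arm has not moved. Every row needs all seven keys.

Request:
move_arm([
  {"tx": -0.0425, "ty": -0.0123, "tz": 0, "wx": 0, "wy": 0, "wz": 0.134, "jaw": 0.06},
  {"tx": -0.085, "ty": -0.0246, "tz": 0, "wx": 0, "wy": 0, "wz": 0.268, "jaw": 0.06},
  {"tx": -0.1275, "ty": -0.0369, "tz": 0, "wx": 0, "wy": 0, "wz": 0.401, "jaw": 0.06},
  {"tx": -0.17, "ty": -0.0492, "tz": 0, "wx": 0, "wy": 0, "wz": 0.535, "jaw": 0.06},
  {"tx": -0.2125, "ty": -0.0615, "tz": 0, "wx": 0, "wy": 0, "wz": 0.669, "jaw": 0.06},
  {"tx": -0.255, "ty": -0.0738, "tz": 0, "wx": 0, "wy": 0, "wz": 0.803, "jaw": 0.06},
  {"tx": -0.2975, "ty": -0.0861, "tz": 0, "wx": 0, "wy": 0, "wz": 0.936, "jaw": 0.06},
  {"tx": -0.3393, "ty": -0.0984, "tz": 0, "wx": 0, "wy": 0, "wz": 1.07, "jaw": 0.06},
])

```text
time: 0.95
tcp_pos: [482.3, 331.5, 231.0]
eef_rot: [[-0.148, 0.989, -0.0], [0.989, 0.148, -0.0], [-0.0, -0.0, -1.0]]
contact_force: [-0.0, 0.3, 0.2]
grip_width: 60.2
gripper_force: 0.0
```

Request:
move_arm([
  {"tx": 0, "ty": 0, "tz": 0, "wx": 0, "wy": 0, "wz": 0, "jaw": 0.06},
  {"tx": 0, "ty": 0, "tz": 0, "wx": 0, "wy": 0, "wz": 0, "jaw": 0.06},
])

```text
time: 1.15
tcp_pos: [481.3, 332.3, 230.8]
eef_rot: [[-0.152, 0.988, -0.001], [0.988, 0.152, -0.0], [0.0, -0.001, -1.0]]
contact_force: [0.2, 0.5, 0.3]
grip_width: 60.3
gripper_force: 0.0
```

Run:
```python
from plant import *
from h import *
s=state();print(s["time"],s["tcp_pos"],s["eef_rot"].round(4),s["grip_width"])
c=capture("wrist");pickle.dump(c,open("w1.pkl","wb"))
im=c["image"].copy()
print(c["cam_to_world"].round(3))
for P in ([480.8,332.3,110],[494.8,243.4,110],[487.8,287.8,45],s["tcp_pos"]): print(proj(c,P,True))
cv2.imwrite("pics/w1b.png",im)
```

```text
1.15 [481.30053206 332.25991639 230.77058743] [[-1.524e-01  9.883e-01 -1.300e-03]
 [ 9.883e-01  1.524e-01 -0.000e+00]
 [ 1.000e-04 -1.300e-03 -1.000e+00]] 60.306482801718765
[[ 9.88000e-01  1.46000e-01  4.20000e-02  4.69687e+02]
 [ 1.52000e-01 -9.48000e-01 -2.78000e-01  4.03960e+02]
 [-1.00000e-03  2.82000e-01 -9.60000e-01  3.73478e+02]
 [ 0.00000e+00  0.00000e+00  0.00000e+00  1.00000e+00]]
[322.48839555 229.96195164]
[322.84948724 335.54650316]
[322.6221352  257.88029098]
[323.70493036 305.11308794]
```

View pics/w1b.png

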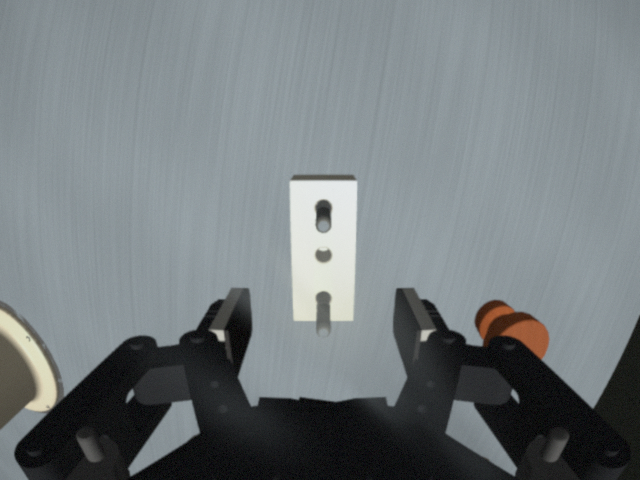

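The wrist view shows the rack upright. The near tube's top is at about (323,224), the far tube's at (322.5,331) and the centre hole at (323,255). I'll refine these on a crop with image code.

Run:
```python
from h import *
np.set_printoptions(precision=1,suppress=True)
c=pickle.load(open("w1.pkl","rb"));im=c["image"]
k=6;o=cv2.resize(im[165:345,270:375],None,fx=3.3,fy=3.3,interpolation=cv2.INTER_CUBIC);cv2.imwrite("pics/w1c.png",o)
for u,v,z in ((323,224,110),(322.5,331,110),(323,254.5,45)): print(at(c,u,v,z,True))
g=cv2.cvtColor(im,cv2.COLOR_BGR2GRAY); m=(g>170).astype(np.uint8); m[:170]=0;m[345:]=0;m[:,:270]=0;m[:,375:]=0
r=cv2.minAreaRect(cv2.findNonZero(m)); p=cv2.boxPoints(r); print(p)
w=np.array([at(c,*q,45,True) for q in p]);print(w,w.mean(0))
```

```text
[480.5 336.8 110. ]
[493.8 247.7 110. ]
[487.6 291.2  45. ]
[[289. 180.]
 [357. 180.]
 [357. 321.]
 [289. 321.]]
[[447.  355.8  45. ]
 [506.9 365.   45. ]
 [532.5 225.9  45. ]
 [464.6 215.5  45. ]] [487.8 290.5  45. ]
```

View pics/w1c.png

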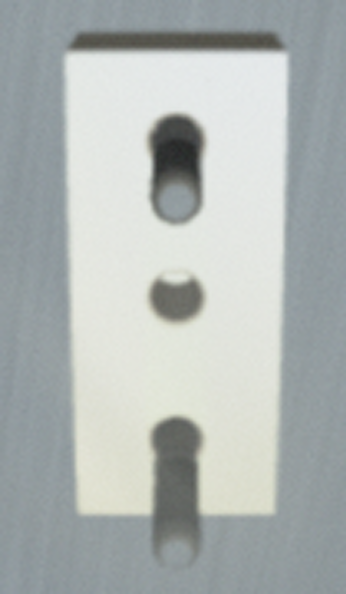

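Request:
move_arm([
  {"tx": 0.002, "ty": 0, "tz": 0.045, "wx": 0, "wy": 0, "wz": 0, "jaw": 0.06},
  {"tx": 0.002, "ty": 0, "tz": 0.09, "wx": 0, "wy": 0, "wz": 0, "jaw": 0.06},
  {"tx": 0.002, "ty": 0, "tz": 0.13, "wx": 0, "wy": 0, "wz": 0, "jaw": 0.06},
  {"tx": 0.002, "ty": 0, "tz": 0.152, "wx": 0, "wy": 0, "wz": 0, "jaw": 0.06},
  {"tx": 0.002, "ty": 0, "tz": 0.152, "wx": 0, "wy": 0, "wz": 0, "jaw": 0.06},
  {"tx": 0.002, "ty": 0, "tz": 0.152, "wx": 0, "wy": 0, "wz": 0, "jaw": 0},
  {"tx": 0.002, "ty": 0, "tz": 0.152, "wx": 0, "wy": 0, "wz": 0, "jaw": 0},
  {"tx": 0.002, "ty": 0, "tz": 0.152, "wx": 0, "wy": 0, "wz": 0, "jaw": 0},
], force=40)

```text
time: 2.0
tcp_pos: [482.0, 335.7, 81.6]
eef_rot: [[-0.154, 0.988, 0.004], [0.988, 0.154, 0.002], [0.001, 0.004, -1.0]]
contact_force: [0.0, -0.0, 0.7]
grip_width: 16.8
gripper_force: 0.0
```

Request:
move_arm([
  {"tx": 0, "ty": 0, "tz": 0, "wx": 0, "wy": 0, "wz": 0, "jaw": 0},
  {"tx": 0, "ty": 0, "tz": 0, "wx": 0, "wy": 0, "wz": 0, "jaw": 0},
  {"tx": 0, "ty": 0, "tz": -0.02, "wx": 0, "wy": 0, "wz": 0, "jaw": 0},
  {"tx": 0, "ty": 0, "tz": -0.06, "wx": 0, "wy": 0, "wz": 0, "jaw": 0},
  {"tx": 0, "ty": 0, "tz": -0.11, "wx": 0, "wy": 0, "wz": 0, "jaw": 0},
  {"tx": 0, "ty": 0, "tz": -0.15, "wx": 0, "wy": 0, "wz": 0, "jaw": 0},
])

```text
time: 2.6
tcp_pos: [481.2, 335.0, 232.5]
eef_rot: [[-0.153, 0.988, 0.002], [0.988, 0.153, 0.001], [0.001, 0.003, -1.0]]
contact_force: [1.7, 0.3, 0.6]
grip_width: 10.6
gripper_force: 39.5
```

Request:
move_arm([
  {"tx": -0.045, "ty": 0.004, "tz": -0.01, "wx": 0, "wy": 0, "wz": 0, "jaw": 0},
  {"tx": -0.09, "ty": 0.008, "tz": -0.01, "wx": 0, "wy": 0, "wz": 0, "jaw": 0},
  {"tx": -0.135, "ty": 0.012, "tz": -0.01, "wx": 0, "wy": 0, "wz": 0, "jaw": 0},
  {"tx": -0.18, "ty": 0.016, "tz": -0.01, "wx": 0, "wy": 0, "wz": 0, "jaw": 0},
  {"tx": -0.225, "ty": 0.02, "tz": -0.01, "wx": 0, "wy": 0, "wz": 0, "jaw": 0},
  {"tx": -0.27, "ty": 0.0235, "tz": -0.01, "wx": 0, "wy": 0, "wz": 0, "jaw": 0},
  {"tx": -0.31, "ty": 0.027, "tz": -0.01, "wx": 0, "wy": 0, "wz": 0, "jaw": 0},
  {"tx": -0.325, "ty": 0.028, "tz": -0.01, "wx": 0, "wy": 0, "wz": 0, "jaw": 0},
])

```text
time: 3.4
tcp_pos: [558.9, 14.5, 239.7]
eef_rot: [[-0.15, 0.989, 0.001], [0.989, 0.15, -0.001], [-0.001, 0.001, -1.0]]
contact_force: [-1.1, 0.8, 0.2]
grip_width: 10.6
gripper_force: 39.6
```

Request:
move_arm([
  {"tx": 0, "ty": 0, "tz": 0, "wx": 0, "wy": 0, "wz": 0, "jaw": 0},
  {"tx": 0, "ty": 0, "tz": 0, "wx": 0, "wy": 0, "wz": 0, "jaw": 0},
  {"tx": 0, "ty": 0, "tz": 0, "wx": 0, "wy": 0, "wz": 0, "jaw": 0},
])

```text
time: 3.7
tcp_pos: [558.1, 19.4, 239.4]
eef_rot: [[-0.155, 0.988, -0.0], [0.988, 0.155, 0.0], [0.001, -0.0, -1.0]]
contact_force: [-0.1, -0.1, -1.1]
grip_width: 10.4
gripper_force: 39.5
```

Run:
```python
from plant import *
from h import *
np.set_printoptions(precision=2,suppress=True)
s=state();print(s["time"],s["tcp_pos"],s["eef_rot"],s["grip_width"],s["gripper_force"])
c=capture("wrist");pickle.dump(c,open("w2.pkl","wb"))
im=c["image"];t=s["tcp_pos"]
for P in ([558.5,3.3,140],[558.8,18.3,116],[558.2,-11.7,116],t-[0,0,71],t): print(proj(c,P,True))
cv2.imwrite("pics/w2.png",cv2.resize(im[150:400,180:460],None,fx=2.4,fy=2.4,interpolation=cv2.INTER_CUBIC))
```

```text
3.7 [558.05  19.44 239.36] [[-0.16  0.99 -0.  ]
 [ 0.99  0.16  0.  ]
 [ 0.   -0.   -1.  ]] 10.375363204789885 39.54391348830541
[320.06 260.67]
[323.69 230.87]
[316.83 267.99]
[323.17 251.95]
[323.71 305.12]
```

View pics/w2.png

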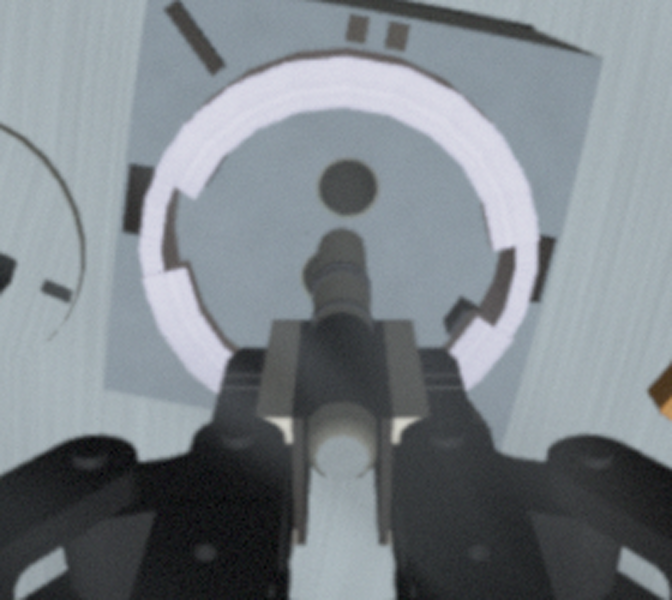

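The view shows the well_a mouth at crop (348,187), the tube's lower end at about (341,252) and its top disc at (342,457). I'll compare them within the same camera.

Run:
```python
from h import *
np.set_printoptions(precision=1,suppress=True)
c=pickle.load(open("w2.pkl","rb"))
f=lambda u,v,z:at(c,180+u/2.4-.3,150+v/2.4-.3,z,True)
print("well_a",f(348,187,116),"tip",f(341,252,168.4),"top",f(342,457,268.4),"collar marks: gates",f(138,199,116),f(543,268,116),"lockbars",f(377,33,116))
print("px per mm", (f(348,187,116)-f(348,197,116)))
for z in (160,165,170): print(f(341,252,z))
```

```text
well_a [559.1  20.9 116. ] tip [557.5  17.6 168.4] top [557.3  19.9 268.4] collar marks: gates [494.3   6.9 116. ] [625.7   4.  116. ] lockbars [560.3  69.2 116. ]
px per mm [-0.5  3.2  0. ]
[557.9  14.7 160. ]
[557.7  16.4 165. ]
[557.4  18.1 170. ]
```

Request:
move_arm([
  {"tx": 0.0023, "ty": 0.0017, "tz": 0, "wx": 0, "wy": 0, "wz": 0, "jaw": 0},
  {"tx": 0.0023, "ty": 0.0017, "tz": 0.02, "wx": 0, "wy": 0, "wz": 0, "jaw": 0},
  {"tx": 0.0023, "ty": 0.0017, "tz": 0.043, "wx": 0, "wy": 0, "wz": 0, "jaw": 0},
  {"tx": 0.0023, "ty": 0.0017, "tz": 0.043, "wx": 0, "wy": 0, "wz": 0, "jaw": 0},
  {"tx": 0.0023, "ty": 0.0017, "tz": 0.043, "wx": 0, "wy": 0, "wz": 0, "jaw": 0},
])

```text
time: 4.25
tcp_pos: [559.5, 21.1, 196.4]
eef_rot: [[-0.154, 0.988, -0.001], [0.988, 0.154, 0.0], [0.0, -0.001, -1.0]]
contact_force: [-0.1, 0.2, 0.2]
grip_width: 10.7
gripper_force: 39.5
```

Run:
```python
from plant import *
from h import *
np.set_printoptions(precision=2,suppress=True)
s=state();print(s["time"],s["tcp_pos"],s["contact_force"])
c=capture("wrist");pickle.dump(c,open("w3.pkl","wb"))
cv2.imwrite("pics/w3.png",cv2.resize(c["image"][190:300,260:390],None,fx=5,fy=5,interpolation=cv2.INTER_CUBIC))
```

```text
4.25 [559.48  21.14 196.43] [-0.13  0.21  0.17]
```

View pics/w3.png

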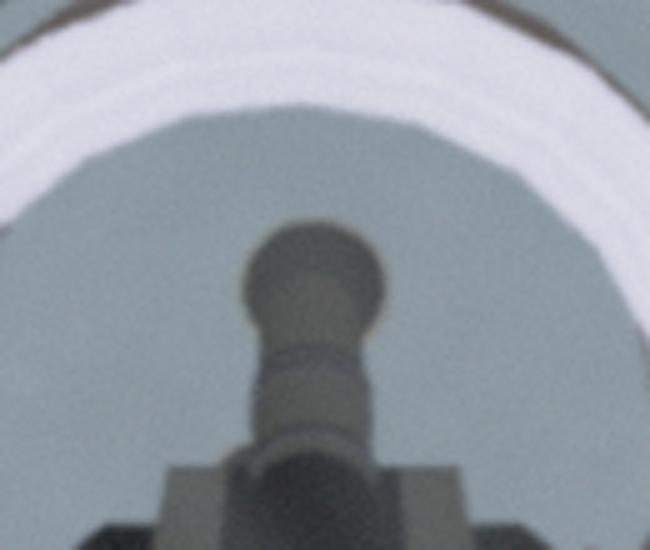

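The tip (about (312,318)) is just above the mouth, whose centre is (314,286). Allowing for the height it will land about 1 mm short in +y. I'll shift it 1 mm and insert.

Request:
move_arm([
  {"tx": 0.001, "ty": 0.0002, "tz": 0.005, "wx": 0, "wy": 0, "wz": 0, "jaw": 0},
  {"tx": 0.001, "ty": 0.0002, "tz": 0.015, "wx": 0, "wy": 0, "wz": 0, "jaw": 0},
  {"tx": 0.001, "ty": 0.0002, "tz": 0.025, "wx": 0, "wy": 0, "wz": 0, "jaw": 0},
  {"tx": 0.001, "ty": 0.0002, "tz": 0.035, "wx": 0, "wy": 0, "wz": 0, "jaw": 0},
  {"tx": 0.001, "ty": 0.0002, "tz": 0.042, "wx": 0, "wy": 0, "wz": 0, "jaw": 0},
  {"tx": 0.001, "ty": 0.0002, "tz": 0.042, "wx": 0, "wy": 0, "wz": 0, "jaw": 0},
])

```text
time: 4.9
tcp_pos: [558.6, 21.7, 152.5]
eef_rot: [[-0.153, 0.988, -0.003], [0.988, 0.153, 0.001], [0.001, -0.003, -1.0]]
contact_force: [-0.3, 0.2, -0.2]
grip_width: 10.2
gripper_force: 39.5
```

Request:
move_arm([
  {"tx": 0, "ty": 0, "tz": 0, "wx": 0, "wy": 0, "wz": 0, "jaw": 0.05},
  {"tx": 0, "ty": 0, "tz": 0, "wx": 0, "wy": 0, "wz": 0, "jaw": 0.05},
  {"tx": 0, "ty": 0, "tz": 0, "wx": 0, "wy": 0, "wz": 0, "jaw": 0.05},
  {"tx": 0, "ty": 0, "tz": 0, "wx": 0, "wy": 0, "wz": 0, "jaw": 0.05},
  {"tx": 0, "ty": 0, "tz": -0.04, "wx": 0, "wy": 0, "wz": 0, "jaw": 0.05},
  {"tx": 0.02, "ty": -0.003, "tz": -0.075, "wx": 0, "wy": 0, "wz": 0, "jaw": 0.05},
  {"tx": 0.065, "ty": -0.008, "tz": -0.075, "wx": 0, "wy": 0, "wz": 0, "jaw": 0.05},
  {"tx": 0.11, "ty": -0.014, "tz": -0.075, "wx": 0, "wy": 0, "wz": 0, "jaw": 0.05},
])

```text
time: 5.7
tcp_pos: [529.9, 128.8, 231.5]
eef_rot: [[-0.151, 0.988, 0.004], [0.988, 0.151, 0.0], [-0.0, 0.004, -1.0]]
contact_force: [0.5, -0.3, -0.1]
grip_width: 50.2
gripper_force: 0.0
```

Request:
move_arm([
  {"tx": 0.045, "ty": -0.006, "tz": 0, "wx": 0, "wy": 0, "wz": 0, "jaw": 0.05},
  {"tx": 0.09, "ty": -0.012, "tz": 0, "wx": 0, "wy": 0, "wz": 0, "jaw": 0.05},
  {"tx": 0.1212, "ty": -0.0154, "tz": 0, "wx": 0, "wy": 0, "wz": 0, "jaw": 0.05},
  {"tx": 0.1212, "ty": -0.0154, "tz": 0, "wx": 0, "wy": 0, "wz": 0, "jaw": 0.05},
  {"tx": 0.1212, "ty": -0.0154, "tz": 0, "wx": 0, "wy": 0, "wz": 0, "jaw": 0.05},
])

```text
time: 6.2
tcp_pos: [495.1, 245.7, 229.4]
eef_rot: [[-0.155, 0.988, 0.0], [0.988, 0.155, -0.0], [-0.001, 0.0, -1.0]]
contact_force: [1.1, -0.6, -0.2]
grip_width: 49.8
gripper_force: 0.0
```

Run:
```python
from plant import *
s=state();print(s["time"],s["tcp_pos"],s["contact_force"],s["grip_width"])
```

```text
6.2 [495.11869576 245.71124934 229.44625255] [ 1.10530919 -0.55158302 -0.22872025] 49.82995234338889
```

Request:
move_arm([
  {"tx": 0.0004, "ty": 0, "tz": 0.045, "wx": 0, "wy": 0, "wz": 0, "jaw": 0.05},
  {"tx": 0.0004, "ty": 0, "tz": 0.09, "wx": 0, "wy": 0, "wz": 0, "jaw": 0.05},
  {"tx": 0.0004, "ty": 0, "tz": 0.13, "wx": 0, "wy": 0, "wz": 0, "jaw": 0.05},
  {"tx": 0.0004, "ty": 0, "tz": 0.149, "wx": 0, "wy": 0, "wz": 0, "jaw": 0.05},
  {"tx": 0.0004, "ty": 0, "tz": 0.149, "wx": 0, "wy": 0, "wz": 0, "jaw": 0.05},
  {"tx": 0.0004, "ty": 0, "tz": 0.149, "wx": 0, "wy": 0, "wz": 0, "jaw": 0},
  {"tx": 0.0004, "ty": 0, "tz": 0.149, "wx": 0, "wy": 0, "wz": 0, "jaw": 0},
  {"tx": 0.0004, "ty": 0, "tz": 0.149, "wx": 0, "wy": 0, "wz": 0, "jaw": 0},
], force=40)

```text
time: 7.0
tcp_pos: [496.7, 246.0, 82.5]
eef_rot: [[-0.153, 0.988, 0.003], [0.988, 0.153, 0.001], [0.0, 0.003, -1.0]]
contact_force: [-1.1, -0.2, 5.8]
grip_width: 10.7
gripper_force: 38.9
```

Request:
move_arm([
  {"tx": 0, "ty": 0, "tz": 0, "wx": 0, "wy": 0, "wz": 0, "jaw": 0},
  {"tx": 0, "ty": 0, "tz": 0, "wx": 0, "wy": 0, "wz": 0, "jaw": 0},
  {"tx": 0, "ty": 0, "tz": -0.02, "wx": 0, "wy": 0, "wz": 0, "jaw": 0},
  {"tx": 0, "ty": 0, "tz": -0.06, "wx": 0, "wy": 0, "wz": 0, "jaw": 0},
  {"tx": 0, "ty": 0, "tz": -0.11, "wx": 0, "wy": 0, "wz": 0, "jaw": 0},
  {"tx": 0, "ty": 0, "tz": -0.155, "wx": 0, "wy": 0, "wz": 0, "jaw": 0},
  {"tx": 0, "ty": 0, "tz": -0.155, "wx": 0, "wy": 0, "wz": 0, "jaw": 0},
])

```text
time: 7.7
tcp_pos: [499.4, 247.1, 244.3]
eef_rot: [[-0.154, 0.988, 0.015], [0.988, 0.154, 0.004], [0.001, 0.016, -1.0]]
contact_force: [-0.1, 0.8, 0.8]
grip_width: 10.3
gripper_force: 39.4
```

Request:
move_arm([
  {"tx": 0, "ty": 0, "tz": 0, "wx": 0, "wy": 0, "wz": 0, "jaw": 0},
  {"tx": 0, "ty": 0, "tz": 0, "wx": 0, "wy": 0, "wz": 0, "jaw": 0},
  {"tx": 0, "ty": 0, "tz": 0, "wx": 0, "wy": 0, "wz": 0, "jaw": 0},
])

```text
time: 8.0
tcp_pos: [494.0, 245.6, 233.2]
eef_rot: [[-0.153, 0.988, -0.004], [0.988, 0.153, -0.001], [-0.0, -0.004, -1.0]]
contact_force: [0.4, -0.0, -0.5]
grip_width: 10.2
gripper_force: 39.4
```

Request:
move_arm([
  {"tx": -0.045, "ty": 0.004, "tz": -0.005, "wx": 0, "wy": 0, "wz": 0, "jaw": 0},
  {"tx": -0.09, "ty": 0.008, "tz": -0.005, "wx": 0, "wy": 0, "wz": 0, "jaw": 0},
  {"tx": -0.135, "ty": 0.012, "tz": -0.005, "wx": 0, "wy": 0, "wz": 0, "jaw": 0},
  {"tx": -0.18, "ty": 0.0165, "tz": -0.005, "wx": 0, "wy": 0, "wz": 0, "jaw": 0},
  {"tx": -0.22, "ty": 0.02, "tz": -0.005, "wx": 0, "wy": 0, "wz": 0, "jaw": 0},
  {"tx": -0.25, "ty": 0.0228, "tz": -0.005, "wx": 0, "wy": 0, "wz": 0, "jaw": 0},
  {"tx": -0.261, "ty": 0.0238, "tz": -0.005, "wx": 0, "wy": 0, "wz": 0, "jaw": 0},
  {"tx": -0.261, "ty": 0.0238, "tz": -0.005, "wx": 0, "wy": 0, "wz": 0, "jaw": 0},
])

```text
time: 8.8
tcp_pos: [558.3, -9.2, 239.0]
eef_rot: [[-0.151, 0.988, -0.002], [0.988, 0.151, 0.001], [0.001, -0.002, -1.0]]
contact_force: [0.7, 0.0, -1.2]
grip_width: 10.5
gripper_force: 39.4
```

Request:
move_arm([
  {"tx": 0, "ty": 0, "tz": 0, "wx": 0, "wy": 0, "wz": 0, "jaw": 0},
  {"tx": 0, "ty": 0, "tz": 0.02, "wx": 0, "wy": 0, "wz": 0, "jaw": 0},
  {"tx": 0, "ty": 0, "tz": 0.042, "wx": 0, "wy": 0, "wz": 0, "jaw": 0},
  {"tx": 0, "ty": 0, "tz": 0.042, "wx": 0, "wy": 0, "wz": 0, "jaw": 0},
  {"tx": 0, "ty": 0, "tz": 0.042, "wx": 0, "wy": 0, "wz": 0, "jaw": 0},
  {"tx": 0, "ty": 0, "tz": 0.042, "wx": 0, "wy": 0, "wz": 0, "jaw": 0},
])

```text
time: 9.4
tcp_pos: [559.3, -7.8, 199.7]
eef_rot: [[-0.154, 0.988, 0.002], [0.988, 0.154, -0.0], [-0.001, 0.002, -1.0]]
contact_force: [1.2, 0.0, 0.5]
grip_width: 10.5
gripper_force: 39.4
```

Run:
```python
from plant import *
from h import *
np.set_printoptions(precision=2,suppress=True)
s=state();print(s["time"],s["tcp_pos"],s["contact_force"])
c=capture("wrist");pickle.dump(c,open("w4.pkl","wb"))
cv2.imwrite("pics/w4.png",cv2.resize(c["image"][170:300,250:390],None,fx=4.5,fy=4.5,interpolation=cv2.INTER_CUBIC))
```

```text
9.4 [559.32  -7.8  199.73] [1.23 0.05 0.48]
```

View pics/w4.png

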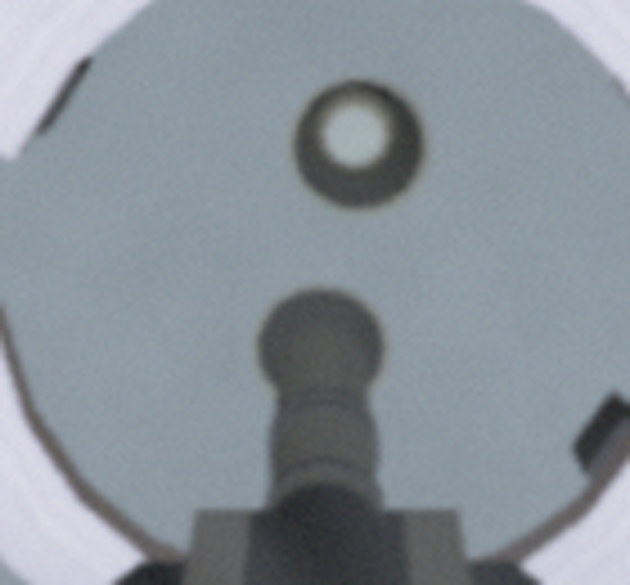

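Mouthpiece A's top sits down inside well A at (357,137). The second tip lines up with well B at (321,347), so I'll insert it.

Request:
move_arm([
  {"tx": 0, "ty": -0.0003, "tz": 0.008, "wx": 0, "wy": 0, "wz": 0, "jaw": 0},
  {"tx": 0, "ty": -0.0003, "tz": 0.017, "wx": 0, "wy": 0, "wz": 0, "jaw": 0},
  {"tx": 0, "ty": -0.0003, "tz": 0.027, "wx": 0, "wy": 0, "wz": 0, "jaw": 0},
  {"tx": 0, "ty": -0.0003, "tz": 0.037, "wx": 0, "wy": 0, "wz": 0, "jaw": 0},
  {"tx": 0, "ty": -0.0003, "tz": 0.045, "wx": 0, "wy": 0, "wz": 0, "jaw": 0},
  {"tx": 0, "ty": -0.0003, "tz": 0.045, "wx": 0, "wy": 0, "wz": 0, "jaw": 0},
])

```text
time: 10.05
tcp_pos: [557.3, -8.2, 151.3]
eef_rot: [[-0.153, 0.988, -0.003], [0.988, 0.153, 0.001], [0.001, -0.003, -1.0]]
contact_force: [-0.2, -0.4, -0.8]
grip_width: 10.6
gripper_force: 39.4
```

Request:
move_arm([
  {"tx": 0, "ty": 0, "tz": 0, "wx": 0, "wy": 0, "wz": 0, "jaw": 0.05},
  {"tx": 0, "ty": 0, "tz": 0, "wx": 0, "wy": 0, "wz": 0, "jaw": 0.05},
  {"tx": 0, "ty": 0, "tz": 0, "wx": 0, "wy": 0, "wz": 0, "jaw": 0.05},
  {"tx": 0, "ty": 0, "tz": 0, "wx": 0, "wy": 0, "wz": 0, "jaw": 0.05},
  {"tx": 0, "ty": 0, "tz": -0.04, "wx": 0, "wy": 0, "wz": 0, "jaw": 0.05},
  {"tx": 0, "ty": 0, "tz": -0.078, "wx": 0, "wy": 0, "wz": 0, "jaw": 0.05},
  {"tx": 0, "ty": 0, "tz": -0.078, "wx": 0, "wy": 0, "wz": 0, "jaw": 0.05},
  {"tx": 0, "ty": 0, "tz": -0.078, "wx": 0, "wy": 0, "wz": 0, "jaw": 0.05},
])

```text
time: 10.85
tcp_pos: [559.1, -8.5, 232.6]
eef_rot: [[-0.153, 0.988, 0.003], [0.988, 0.153, -0.001], [-0.001, 0.003, -1.0]]
contact_force: [0.1, -0.2, -0.5]
grip_width: 49.8
gripper_force: 0.0
```

Request:
move_arm([
  {"tx": -0.031, "ty": -0.0102, "tz": 0, "wx": 0, "wy": 0, "wz": -0.141, "jaw": 0.05},
  {"tx": -0.062, "ty": -0.0204, "tz": 0, "wx": 0, "wy": 0, "wz": -0.282, "jaw": 0.05},
  {"tx": -0.093, "ty": -0.0306, "tz": 0, "wx": 0, "wy": 0, "wz": -0.423, "jaw": 0.05},
  {"tx": -0.124, "ty": -0.0408, "tz": 0, "wx": 0, "wy": 0, "wz": -0.565, "jaw": 0.05},
  {"tx": -0.155, "ty": -0.051, "tz": 0, "wx": 0, "wy": 0, "wz": -0.706, "jaw": 0.05},
  {"tx": -0.186, "ty": -0.0612, "tz": 0, "wx": 0, "wy": 0, "wz": -0.847, "jaw": 0.05},
  {"tx": -0.217, "ty": -0.0714, "tz": 0, "wx": 0, "wy": 0, "wz": -0.988, "jaw": 0.05},
  {"tx": -0.2483, "ty": -0.0815, "tz": 0, "wx": 0, "wy": 0, "wz": -1.129, "jaw": 0.05},
])

```text
time: 11.65
tcp_pos: [514.7, -266.9, 229.3]
eef_rot: [[-0.96, 0.278, -0.003], [0.278, 0.96, 0.002], [0.003, 0.001, -1.0]]
contact_force: [0.0, -0.3, -0.7]
grip_width: 49.9
gripper_force: 0.0
```

Request:
move_arm([
  {"tx": 0, "ty": 0, "tz": 0, "wx": 0, "wy": 0, "wz": 0, "jaw": 0.05},
  {"tx": 0, "ty": 0, "tz": 0, "wx": 0, "wy": 0, "wz": 0, "jaw": 0.05},
  {"tx": 0, "ty": 0, "tz": 0, "wx": 0, "wy": 0, "wz": 0, "jaw": 0.05},
  {"tx": 0, "ty": 0, "tz": 0, "wx": 0, "wy": 0, "wz": 0, "jaw": 0.05},
])

```text
time: 12.05
tcp_pos: [516.0, -265.0, 230.8]
eef_rot: [[-0.959, 0.283, -0.001], [0.283, 0.959, 0.001], [0.001, 0.001, -1.0]]
contact_force: [0.2, -0.3, 0.5]
grip_width: 50.1
gripper_force: 0.0
```

Run:
```python
from plant import *
from h import *
np.set_printoptions(precision=3,suppress=True)
s=state();print(s["time"],s["tcp_pos"],s["eef_rot"],s["qpos"])
t=capture("top");pickle.dump(t,open("t5.pkl","wb"))
c=capture("wrist");pickle.dump(c,open("w5.pkl","wb"))
print(proj(c,[516.2,-266.2,26],True),proj(c,[516.2,-266.2,60],True))
o=np.zeros((600,800,3),np.uint8)
a=cv2.resize(c["image"][140:360,200:440],None,fx=2.5,fy=2.5,interpolation=cv2.INTER_CUBIC);o[:550,:600]=a
o[:200,600:]=cv2.resize(t["image"][230:270,310:350],(200,200),interpolation=cv2.INTER_CUBIC)
cv2.imwrite("pics/w5.png",o)
```

```text
12.05 [ 515.997 -265.042  230.835] [[-0.959  0.283 -0.001]
 [ 0.283  0.959  0.001]
 [ 0.001  0.001 -1.   ]] [-0.683  0.173  1.582  0.     1.388 -1.967]
[320.401 206.987] [320.221 215.038]
```

View pics/w5.png

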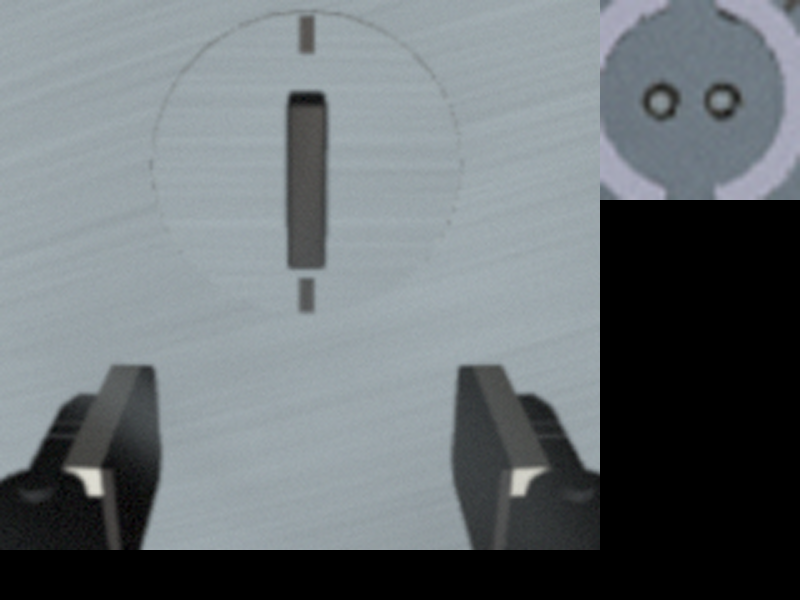

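Both tubes stand in their wells: the top inset shows two bright discs. The lid's bar is aligned with the fingers, with its top-face centre at crop (307,186) and its marks at (307,34) and (307,296). The wrist view puts everything about 2.5 mm further in +y than the top camera did, so I'll use the wrist figures.

Run:
```python
from h import *
np.set_printoptions(precision=1,suppress=True)
c=pickle.load(open("w5.pkl","rb")); f=lambda u,v,z:at(c,200+u/2.5-.3,140+v/2.5-.3,z,True)
m=f(307,34,26),f(307,296,26)
print("lid bar",f(307,186,60),"marks mid",(m[0]+m[1])/2,"disc L,R",f(152,162,26),f(463,162,26),"yaw",np.degrees(np.arctan2(*(m[0]-m[1])[1::-1])),f(307,104,60),f(307,268,60),f(307,11,26))
c=pickle.load(open("w4.pkl","rb")); f=lambda u,v,z:at(c,250+u/4.5-.4,170+v/4.5-.4,z,True)
print("wells",f(359,144.5,116),f(320.5,348,116))
c=pickle.load(open("w2.pkl","rb")); f=lambda u,v,z:at(c,180+u/2.4-.3,150+v/2.4-.3,z,True)
P=np.array([f(*p,140)[:2] for p in ((340,55),(141,225),(539,235),(190,112),(490,112),(150,290),(530,300))])
A=np.c_[2*P,np.ones(len(P))];x=np.linalg.lstsq(A,(P**2).sum(1),rcond=None)[0];print("collar fit",x[:2],np.sqrt(x[2]+x[0]**2+x[1]**2))
```

```text
lid bar [ 516.  -264.1   60. ] marks mid [ 517.  -264.3   26. ] disc L,R [ 497.3 -320.7   26. ] [ 531.2 -205.9   26. ] yaw 163.5447547252248 [ 488.5 -256.    60. ] [ 544.6 -272.5   60. ] [ 459.3 -247.3   26. ]
wells [559.   20.9 116. ] [558.2  -9.  116. ]
collar fit [558.9   7.3] 58.109026349529216
```

Request:
move_arm([
  {"tx": 0, "ty": 0.0008, "tz": 0.045, "wx": 0, "wy": 0, "wz": 0, "jaw": 0.05},
  {"tx": 0, "ty": 0.0008, "tz": 0.09, "wx": 0, "wy": 0, "wz": 0, "jaw": 0.05},
  {"tx": 0, "ty": 0.0008, "tz": 0.135, "wx": 0, "wy": 0, "wz": 0, "jaw": 0.05},
  {"tx": 0, "ty": 0.0008, "tz": 0.165, "wx": 0, "wy": 0, "wz": 0, "jaw": 0.05},
  {"tx": 0, "ty": 0.0008, "tz": 0.185, "wx": 0, "wy": 0, "wz": 0, "jaw": 0.05},
  {"tx": 0, "ty": 0.0008, "tz": 0.195, "wx": 0, "wy": 0, "wz": 0, "jaw": 0.05},
  {"tx": 0, "ty": 0.0008, "tz": 0.198, "wx": 0, "wy": 0, "wz": 0, "jaw": 0.05},
  {"tx": 0, "ty": 0.0008, "tz": 0.198, "wx": 0, "wy": 0, "wz": 0, "jaw": 0.05},
])

```text
time: 12.95
tcp_pos: [516.7, -265.7, 34.0]
eef_rot: [[-0.959, 0.284, 0.001], [0.284, 0.959, -0.001], [-0.001, -0.0, -1.0]]
contact_force: [-0.2, -0.5, 0.1]
grip_width: 50.1
gripper_force: 0.0
```

Request:
move_arm([
  {"tx": 0, "ty": 0, "tz": 0, "wx": 0, "wy": 0, "wz": 0, "jaw": 0.05},
  {"tx": 0, "ty": 0, "tz": 0, "wx": 0, "wy": 0, "wz": 0, "jaw": 0.05},
])

```text
time: 13.15
tcp_pos: [517.0, -266.1, 34.7]
eef_rot: [[-0.959, 0.284, 0.002], [0.284, 0.959, -0.002], [-0.002, -0.001, -1.0]]
contact_force: [0.5, 0.0, 0.3]
grip_width: 50.1
gripper_force: 0.0
```

Request:
move_arm([
  {"tx": 0, "ty": 0.001, "tz": 0.0015, "wx": 0, "wy": 0, "wz": 0, "jaw": 0.03},
  {"tx": 0, "ty": 0.001, "tz": 0.0015, "wx": 0, "wy": 0, "wz": 0, "jaw": 0},
  {"tx": 0, "ty": 0.001, "tz": 0.0015, "wx": 0, "wy": 0, "wz": 0, "jaw": 0},
  {"tx": 0, "ty": 0.001, "tz": 0.0015, "wx": 0, "wy": 0, "wz": 0, "jaw": 0},
  {"tx": 0, "ty": 0.001, "tz": 0.0015, "wx": 0, "wy": 0, "wz": 0, "jaw": 0},
  {"tx": 0, "ty": 0.001, "tz": 0.0015, "wx": 0, "wy": 0, "wz": 0, "jaw": 0},
], force=80)

```text
time: 13.75
tcp_pos: [516.6, -264.7, 32.1]
eef_rot: [[-0.959, 0.284, 0.0], [0.284, 0.959, -0.0], [-0.0, -0.0, -1.0]]
contact_force: [0.4, -0.1, 3.0]
grip_width: 12.4
gripper_force: 78.6
```

Request:
move_arm([
  {"tx": 0, "ty": 0, "tz": 0, "wx": 0, "wy": 0, "wz": 0, "jaw": 0},
  {"tx": 0, "ty": 0, "tz": 0, "wx": 0, "wy": 0, "wz": 0, "jaw": 0},
])

```text
time: 13.95
tcp_pos: [516.6, -264.7, 32.1]
eef_rot: [[-0.959, 0.284, 0.0], [0.284, 0.959, -0.0], [-0.0, -0.0, -1.0]]
contact_force: [-0.1, 0.8, 4.5]
grip_width: 12.7
gripper_force: 78.7
```

Request:
move_arm([
  {"tx": 0, "ty": 0, "tz": -0.02, "wx": 0, "wy": 0, "wz": 0, "jaw": 0},
  {"tx": 0, "ty": 0, "tz": -0.055, "wx": 0, "wy": 0, "wz": 0, "jaw": 0},
  {"tx": 0, "ty": 0, "tz": -0.1, "wx": 0, "wy": 0, "wz": 0, "jaw": 0},
  {"tx": 0, "ty": 0, "tz": -0.14, "wx": 0, "wy": 0, "wz": 0, "jaw": 0},
  {"tx": 0, "ty": 0, "tz": -0.17, "wx": 0, "wy": 0, "wz": 0, "jaw": 0},
  {"tx": 0, "ty": 0, "tz": -0.19, "wx": 0, "wy": 0, "wz": 0, "jaw": 0},
  {"tx": 0, "ty": 0, "tz": -0.19, "wx": 0, "wy": 0, "wz": 0, "jaw": 0},
])

```text
time: 14.65
tcp_pos: [517.6, -265.5, 224.6]
eef_rot: [[-0.959, 0.284, 0.004], [0.284, 0.959, -0.004], [-0.005, -0.002, -1.0]]
contact_force: [0.6, 0.2, -0.7]
grip_width: 12.4
gripper_force: 78.4
```

Request:
move_arm([
  {"tx": 0.004, "ty": 0.034, "tz": 0, "wx": 0, "wy": 0, "wz": -0.033, "jaw": 0},
  {"tx": 0.009, "ty": 0.072, "tz": 0, "wx": 0, "wy": 0, "wz": -0.066, "jaw": 0},
  {"tx": 0.015, "ty": 0.112, "tz": 0, "wx": 0, "wy": 0, "wz": -0.099, "jaw": 0},
  {"tx": 0.02, "ty": 0.152, "tz": 0, "wx": 0, "wy": 0, "wz": -0.132, "jaw": 0},
  {"tx": 0.025, "ty": 0.192, "tz": 0, "wx": 0, "wy": 0, "wz": -0.165, "jaw": 0},
  {"tx": 0.03, "ty": 0.229, "tz": 0, "wx": 0, "wy": 0, "wz": -0.198, "jaw": 0},
  {"tx": 0.034, "ty": 0.257, "tz": 0, "wx": 0, "wy": 0, "wz": -0.231, "jaw": 0},
  {"tx": 0.0362, "ty": 0.2716, "tz": 0, "wx": 0, "wy": 0, "wz": -0.264, "jaw": 0},
])

```text
time: 15.45
tcp_pos: [557.5, 8.6, 219.1]
eef_rot: [[-1.0, 0.02, -0.004], [0.02, 1.0, 0.001], [0.004, 0.001, -1.0]]
contact_force: [-0.5, -0.7, -2.8]
grip_width: 12.7
gripper_force: 78.6
```

Request:
move_arm([
  {"tx": 0, "ty": 0, "tz": 0, "wx": 0, "wy": 0, "wz": 0, "jaw": 0},
  {"tx": 0, "ty": 0, "tz": 0, "wx": 0, "wy": 0, "wz": 0, "jaw": 0},
  {"tx": 0, "ty": 0, "tz": 0, "wx": 0, "wy": 0, "wz": 0, "jaw": 0},
  {"tx": 0, "ty": 0, "tz": 0, "wx": 0, "wy": 0, "wz": 0, "jaw": 0},
  {"tx": 0, "ty": 0, "tz": 0, "wx": 0, "wy": 0, "wz": 0, "jaw": 0},
])

```text
time: 15.95
tcp_pos: [558.8, 5.3, 221.8]
eef_rot: [[-1.0, 0.025, -0.0], [0.025, 1.0, -0.0], [-0.0, -0.0, -1.0]]
contact_force: [0.8, -0.3, -1.9]
grip_width: 12.8
gripper_force: 78.6
```

Run:
```python
from plant import *
from h import *
np.set_printoptions(precision=3,suppress=True)
s=state();print(s["time"],s["tcp_pos"],s["eef_rot"],s["grip_width"],s["gripper_force"],s["contact_force"],s["qpos"])
c=capture("wrist");pickle.dump(c,open("w6.pkl","wb"))
cv2.imwrite("pics/w6.png",cv2.resize(c["image"][100:400,140:500],None,fx=2,fy=2,interpolation=cv2.INTER_CUBIC))
```

```text
15.95 [558.805   5.298 221.78 ] [[-1.     0.025 -0.   ]
 [ 0.025  1.    -0.   ]
 [-0.    -0.    -1.   ]] 12.839838321225692 78.62580299377441 [ 0.81  -0.283 -1.877] [-0.207  0.124  1.654 -0.     1.363 -1.752]
```

View pics/w6.png

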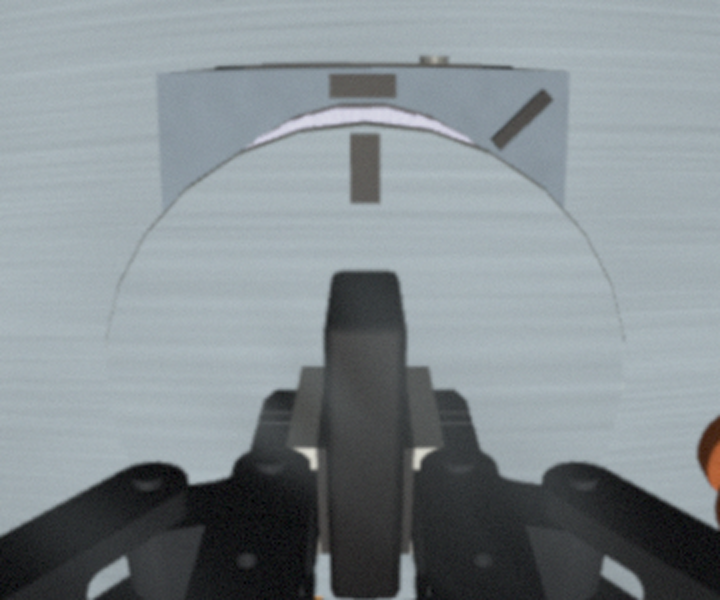

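The lid's mark (365,168) lines up with the gate patch (363,85). I'll check the lid's centre offset numerically.

Run:
```python
from h import *
np.set_printoptions(precision=1,suppress=True)
c=pickle.load(open("w5.pkl","rb")); g=lambda u,v,z:at(c,200+u/2.5-.3,140+v/2.5-.3,z,True)
r=np.linalg.norm(g(307,34,26)-g(307,296,26))/2
c=pickle.load(open("w6.pkl","rb")); f=lambda u,v,z:at(c,140+u/2-.25,100+v/2-.25,z,True)
z=222-32+26
m=f(365,168,z);print("markr",r,"lid mark",m,"lid centre",m+np.array([r,-r*0.024,0]),"edge",f(365,123,z),"L/R",f(107,340,z),f(624,340,z))
gm=f(363,85.5,116);print("gate mark",gm,"coll centre est",gm+np.array([65.7,-1.5,0]), "patch ends",f(330,85.5,116),f(396,85.5,116),"corners",f(157,72,116),f(568,72,116),"rim",f(363,105,140))
```

```text
markr 51.50187521897414 lid mark [508.1   7.6 216. ] lid centre [559.6   6.3 216. ] edge [499.    7.8 216. ] L/R [544.3 -51.1 216. ] [547.2  64.6 216. ]
gate mark [494.8   7.2 116. ] coll centre est [560.5   5.7 116. ] patch ends [494.5  -3.7 116. ] [495.1  18.1 116. ] corners [486.7 -62.4 116. ] [490.4  76.7 116. ] rim [499.9   7.1 140. ]
```

Request:
move_arm([
  {"tx": 0, "ty": -0.0003, "tz": 0.025, "wx": 0, "wy": 0, "wz": 0, "jaw": 0},
  {"tx": 0, "ty": -0.0003, "tz": 0.04, "wx": 0, "wy": 0, "wz": 0, "jaw": 0},
  {"tx": 0, "ty": -0.0003, "tz": 0.046, "wx": 0, "wy": 0, "wz": 0, "jaw": 0},
  {"tx": 0, "ty": -0.0003, "tz": 0.046, "wx": 0, "wy": 0, "wz": 0, "jaw": 0},
  {"tx": 0, "ty": -0.0003, "tz": 0.05, "wx": 0, "wy": 0, "wz": 0, "jaw": 0},
  {"tx": 0, "ty": -0.0003, "tz": 0.054, "wx": 0, "wy": 0, "wz": 0, "jaw": 0},
  {"tx": 0, "ty": -0.0003, "tz": 0.058, "wx": 0, "wy": 0, "wz": 0, "jaw": 0},
])

```text
time: 16.7
tcp_pos: [559.2, 5.8, 164.2]
eef_rot: [[-1.0, 0.024, 0.001], [0.024, 1.0, -0.0], [-0.001, -0.0, -1.0]]
contact_force: [0.5, 0.2, -2.7]
grip_width: 13.0
gripper_force: 78.6
```

Past the caught height (170) with no contact. I'll continue to seat it.

Request:
move_arm([
  {"tx": 0, "ty": 0, "tz": 0.004, "wx": 0, "wy": 0, "wz": 0, "jaw": 0},
  {"tx": 0, "ty": 0, "tz": 0.008, "wx": 0, "wy": 0, "wz": 0, "jaw": 0},
  {"tx": 0, "ty": 0, "tz": 0.01, "wx": 0, "wy": 0, "wz": 0, "jaw": 0},
  {"tx": 0, "ty": 0, "tz": 0.0115, "wx": 0, "wy": 0, "wz": 0, "jaw": 0},
  {"tx": 0, "ty": 0, "tz": 0.0115, "wx": 0, "wy": 0, "wz": 0, "jaw": 0},
  {"tx": 0, "ty": 0, "tz": 0.0115, "wx": 0, "wy": 0, "wz": 0, "jaw": 0},
])

```text
time: 17.3
tcp_pos: [558.7, 5.9, 154.1]
eef_rot: [[-1.0, 0.024, -0.0], [0.024, 1.0, -0.0], [0.0, -0.0, -1.0]]
contact_force: [-7.1, 0.2, 8.5]
grip_width: 12.8
gripper_force: 80.3
```

Request:
move_arm([
  {"tx": 0.0007, "ty": 0, "tz": 0, "wx": 0, "wy": 0, "wz": 0, "jaw": 0},
  {"tx": 0.0007, "ty": 0, "tz": 0, "wx": 0, "wy": 0, "wz": 0.06, "jaw": 0},
  {"tx": 0.0007, "ty": 0, "tz": 0, "wx": 0, "wy": 0, "wz": 0.12, "jaw": 0},
  {"tx": 0.0007, "ty": 0, "tz": 0, "wx": 0, "wy": 0, "wz": 0.19, "jaw": 0},
  {"tx": 0.0007, "ty": 0, "tz": 0, "wx": 0, "wy": 0, "wz": 0.26, "jaw": 0},
  {"tx": 0.0007, "ty": 0, "tz": 0, "wx": 0, "wy": 0, "wz": 0.33, "jaw": 0},
  {"tx": 0.0007, "ty": 0, "tz": 0, "wx": 0, "wy": 0, "wz": 0.4, "jaw": 0},
  {"tx": 0.0007, "ty": 0, "tz": 0, "wx": 0, "wy": 0, "wz": 0.4, "jaw": 0},
], force=100)

```text
time: 18.1
tcp_pos: [559.0, 5.0, 154.2]
eef_rot: [[-0.911, 0.412, 0.002], [0.412, 0.911, -0.002], [-0.003, -0.001, -1.0]]
contact_force: [-2.7, -3.0, 5.5]
grip_width: 12.3
gripper_force: 98.1
```

Request:
move_arm([
  {"tx": 0, "ty": 0, "tz": 0, "wx": 0, "wy": 0, "wz": 0.07, "jaw": 0},
  {"tx": 0, "ty": 0, "tz": 0, "wx": 0, "wy": 0, "wz": 0.14, "jaw": 0},
  {"tx": 0, "ty": 0, "tz": 0, "wx": 0, "wy": 0, "wz": 0.21, "jaw": 0},
  {"tx": 0, "ty": 0, "tz": 0, "wx": 0, "wy": 0, "wz": 0.28, "jaw": 0},
  {"tx": 0, "ty": 0, "tz": 0, "wx": 0, "wy": 0, "wz": 0.34, "jaw": 0},
  {"tx": 0, "ty": 0, "tz": 0, "wx": 0, "wy": 0, "wz": 0.39, "jaw": 0},
  {"tx": 0, "ty": 0, "tz": 0, "wx": 0, "wy": 0, "wz": 0.39, "jaw": 0},
  {"tx": 0, "ty": 0, "tz": 0, "wx": 0, "wy": 0, "wz": 0.39, "jaw": 0},
])

```text
time: 18.9
tcp_pos: [559.1, 5.1, 154.2]
eef_rot: [[-0.687, 0.727, 0.002], [0.727, 0.687, -0.002], [-0.003, 0.001, -1.0]]
contact_force: [-1.9, -3.0, 4.8]
grip_width: 12.7
gripper_force: 98.1
```

Run:
```python
from plant import *
from h import *
np.set_printoptions(precision=3,suppress=True)
s=state();R=s["eef_rot"];print(s["time"],s["tcp_pos"],np.degrees(np.arctan2(R[0,1],R[1,1])),s["gripper_force"],s["contact_force"],s["wrist_torque"],s["qpos"])
c=capture("wrist");cv2.imwrite("pics/w7.png",cv2.resize(c["image"][120:400,140:500],None,fx=2,fy=2))
```

```text
18.9 [559.098   5.095 154.158] 46.62718192517316 98.07908177375793 [-1.862 -2.961  4.795] [-0.164  0.409  0.036] [-0.206  0.187  1.723 -0.001  1.229 -0.963]
```

View pics/w7.png

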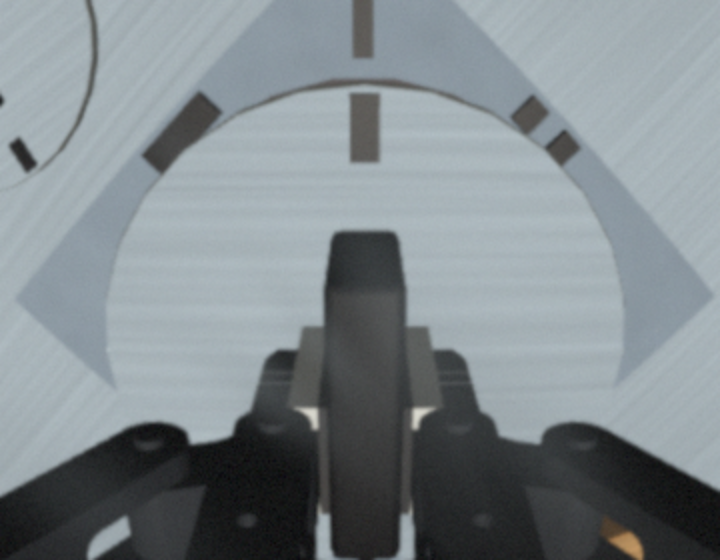

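The lid's mark (365,128) lines up with the half-way rib (363,28). The disc sits flat on the collar, with the TCP at 154 mm, which is the seated height. The tool has turned 45° and the grip is holding at 98 N, so I'll hand in.

```bash
python3 -c "
from plant import *
print(hand_in())"
```

```text
the job is handed in; nothing more can be done
None
```

I handed the job in at about 19 s, with no verdict returned: both mouthpieces are in their wells, and the lid is seated, turned to the half-way mark and still gripped at about 98 N.

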